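Load a blue ribbon roll on its spindle and cap it

TASK

Load the ribbon stand for the cassette printer: put the blue ribbon roll over the upright spindle, all the way down on its seat, and then put the red cap over the spindle so that it sits flat on top of the blue roll. Leave the black roll where it stands, and let go of everything at the end.

Things in the scene. Friction and masses are not known exactly. Their poses are not given: they have to be found in the camera images.
- stand_seat (a point): point on the spindle's axis at the level of the seat on which the roll must rest, 20 mm above the work surface. The ribbon stand is fixed: a grey round base 110 mm in diameter and 8 mm high, on it a black round seat 54 mm in diameter whose top is at this point, and out of the seat an upright steel spindle 12 mm in diameter that ends, tapered over its last 12 mm, 74 mm above the seat (94 mm above the work surface). z points up.
- blue_roll_center (a point): centre, half-way up, of the loose blue ribbon roll: a tube standing on end on the work surface, blue film on a cardboard core, 60 mm outside diameter, 46 mm high, 0.10 to 0.19 kg, with a 34 mm bore right through along its z axis, open above and below. On its seat this point lies 23 mm above stand_seat.
- cap_center (a point): centre, half-way up, of the loose red retaining cap: a ribbed round cap 48 mm outside diameter, 40 mm high, about 0.06 kg, with a white spot on its closed top. It stands with its open side down; the socket below is 32 mm wide and 34 mm deep along its z axis. It is wider than the bore of the roll: it goes over the 28 mm of spindle that stand out of a seated roll and rests on the roll's top, 46 mm above the seat, and this point then lies 66 mm above stand_seat.
- black_roll_center (a point): centre, half-way up, of the loose black ribbon roll, of the same shape and size as the blue one (60 mm outside, 46 mm high); it is not wanted now and stays where it is.

How it is judged:
On the way, in this order (a step that is already met when the one before it is completed fails the run):
1. the blue roll is on the spindle, down on its seat, with the cap not yet over it (horizontal distance between blue_roll_center and stand_seat below 0.015 m and z of blue_roll_center in the frame of stand_seat between 0.017 and 0.029 m and angle between blue_roll_center's own z axis and vertical below 0.17 rad and not (horizontal distance between cap_center and stand_seat below 0.015 m and z of cap_center in the frame of stand_seat between 0.059 and 0.073 m and angle between cap_center's own z axis and vertical below 0.17 rad)), for 0.2 s.
2. the red cap is over the spindle, on top of the blue roll (horizontal distance between each of blue_roll_center, cap_center and stand_seat below 0.015 m and z of blue_roll_center in the frame of stand_seat between 0.017 and 0.029 m and angle between each of blue_roll_center, cap_center's own z axis and vertical below 0.17 rad and z of cap_center in the frame of stand_seat between 0.059 and 0.073 m), for 0.2 s.
At the end, for the whole second after the job is handed in: spindle through the blue roll: roll centre within 15 mm of its axis and 17 to 29 mm above the seat; red cap over the spindle on top: centre within 15 mm of the axis and 59 to 73 mm above the seat; both tilted under 10 degrees; black roll within 30 mm of its start (all of step 2 and distance of black_roll_center from where it was at the start of the episode below 0.03 m); the robot touches nothing.
It fails at once if the black roll is moved by more than 30 mm (distance of black_roll_center from where it was at the start of the episode above 0.03 m).
It also fails if it takes over 58 s, if anything falls off the work surface, if the arm or the gripper's body presses on something with over 40 N, if the wrist force passes 120 N, or if a joint passes its speed limit or range.

ROBOT

A 6-joint arm with a two-finger parallel gripper is mounted at the origin on a cart in front of the work surface, level with it; the furniture and walls round the work are solid. World frame = base frame: x ahead of the robot, y to its left, z up, the work surface at z = 0. Lengths are in m, angles in rad, forces in N, time in s.
With the tool pointing down it reaches from about 0.3 to 0.875 m from the base axis. Payload 6.4 kg.
Tool frame: the origin (TCP) lies at the very end of the fingers, on their centre line; the grasp point (between the pads) lies 19 mm behind it; z points along the fingers, y is the line along which they close (so a half turn about z gives the same grasp; the last joint's range is limited). The gripper opens to 85 mm and grips with 20 to 120 N. Pads are 22 mm wide; open, the fingers measure 114 mm over their backs; the gripper's body (76 mm by 85 mm) begins 54 mm behind the grasp point. The pads swing forward as they close: fully open they stand 13 mm farther back than shut.
Start: joints at [-1.408, 0.181, 1.607, -0, 1.354, -0.206], TCP at [0.207, -0.536, 0.231] pointing down, gripper open.
Joint ranges: [-2.99, 2.99], [-0.89, 2.07], [0.3, 2.58], [-1.14, 4.28], [0, 2.63], [-3.12, 3.12]. Speed limits (rad/s): [2.57, 2.57, 3.01, 3.14, 3.14, 3.14].

INTERFACE

Orientations are given as a rotation vector (axis times angle).
In Python, from rig import sense, grab_frame, sign_off gives the robot as it stands. The module is installed in compiled form; this text tells all that it offers.
- The arm moves only by the tool jog_arm, never from a script. Its argument "steps" is one flat list of numbers, 7 for each row, row after row: the opening, from 0 (shut) to 1 (fully open), then the shift along the world's x, y, z in m, then the turn, a rotation vector about the world's x, y, z in degrees. In form: [claw, x, y, z, wx, wy, wz, claw, x, y, z, wx, wy, wz, ...]. A call has 1 to 10 rows; each row is the pose to reach, as a shift and turn from the pose commanded when the call began; what a row does not reach only later rows make up. A row lasts 1/10 s, in which the tool goes at most 50 mm and 8.59 degrees, less where a joint would pass 70% of its speed; a pose out of reach is approached as far as the arm can. A call with a gripper value outside its range is refused whole. The fingers move at their own pace and stop on an object; the grip force is fixed at half the most. Time passes only in rows, so rows that repeat a pose let the fingers close. It gives the time, the measured TCP pose, the force, the opening and the grip force at its end, in the units of the state.
- sense(): the state, without advancing time (a new reading comes with each control period).
- grab_frame(name): name is "side" or "top" or "wrist"; returns a dict with "img" (400x640x3 uint8, red, green, blue), "vertical_fov" (degrees; the focal length in pixels is half the picture's height over the tangent of half this angle, whatever the lens; pixels are square), "cx", "cy" (the principal point, pixels), "dist_coeffs" ([k1, k2, p1, p2, k3] as OpenCV has them; the pictures are not rectified), "world_from_camera" (4x4, takes a point from camera to world coordinates); the wrist camera has in their place "T_tool_cam" (4x4, takes a point from camera to tool coordinates, whose origin is the TCP and whose axes are the flange's). Camera axes: x right, y down, z forward; pixel columns grow to the right and rows downward; lengths in m; the calibration is good to about 2 mm. A picture is of the moment at which its call begins: read the wrist's pose just before it. There is no depth.
- sign_off(): hands the job in; it is judged then, once.
The state is a dict: "time": time; "qpos": joint angles; "joint_vel": joint speeds; "joint_torque": joint torques, N m; "position": TCP position; "eef_rot": TCP orientation; "wrist_force": force on the tool from outside, world axes, zero at the start; "torque": the same for the moment, N m; "width": finger opening in m; "grip_force": force on a finger pad.
Only numpy, scipy, OpenCV 4.12 (cv2) and the standard library are available. Lean on these libraries where they do the work, as an engineer would, in place of code of your own. Each camera call takes 0.05 s, during which the arm holds its last target. There are 200 camera calls.

## Working session

There is one attempt and no reset: what is moved stays moved. The work goes in short steps, Python scripts to look and compute and a tool call to move; the robot and the scene stay as the last step left them, time stands still between calls to the robot, and variables do not carry over. Pictures are saved under pics/ and viewed, at most 10 in all, crops included, and the job is handed in when it is done.

Besides the shell and the picture viewer there is one more tool, called after ">>>" as name(argument=value, ...) on one line, values as JSON. jog_arm: Moves the arm, as the interface text tells. Its arguments: {"type":"object","properties":{"steps":{"type":"array"}},"required":["steps"]}

```bash
mkdir -p pics
cat > h.py <<'E'
import numpy as np, cv2, math
from rig import sense, grab_frame, sign_off
def K(f):
    h,w=f["img"].shape[:2]; fl=h/2/math.tan(math.radians(f["vertical_fov"])/2)
    return np.array([[fl,0,f["cx"]],[0,fl,f["cy"]],[0,0,1.]])
def pose(f,s=None):
    if "world_from_camera" in f: return np.array(f["world_from_camera"])
    T=np.eye(4); T[:3,:3]=cv2.Rodrigues(np.array(s["eef_rot"],float))[0]; T[:3,3]=s["position"]
    return T@np.array(f["T_tool_cam"])
def onplane(f,uv,z,s=None):
    uv=np.array(uv,float).reshape(-1,1,2)
    n=cv2.undistortPoints(uv,K(f),np.array(f["dist_coeffs"],float)).reshape(-1,2)
    T=pose(f,s); d=np.c_[n,np.ones(len(n))]@T[:3,:3].T
    return T[:3,3]+d*((z-T[2,3])/d[:,2])[:,None]
def save(f,n,crop=None):
    im=f["img"][...,::-1]
    cv2.imwrite("pics/"+n,im)
E
python3 - <<'E'
from h import *
s=sense(); print(s)
for n in("side","top","wrist"):
    f=grab_frame(n); save(f,n+"0.png"); np.save(n+"0.npy",f,allow_pickle=True)
    print(n,{k:v for k,v in f.items() if k!="img"})
E
```

```text
{'time': 0.0, 'qpos': array([-1.40830530e+00,  1.81525882e-01,  1.60798761e+00, -3.07151725e-05,
        1.35377381e+00, -2.06269267e-01]), 'joint_vel': array([-4.17178173e-05, -1.15501323e-03,  2.02361468e-04, -5.14941812e-05,
       -8.29602279e-04,  1.16988500e-03]), 'joint_torque': array([ 1.09689950e-03, -4.44875193e+01, -3.51334727e+01, -3.40216184e-04,
        9.20865306e-03,  1.68618749e-05]), 'position': array([ 0.20719941, -0.53579715,  0.23040252]), 'eef_rot': array([-3.08667484e+00, -5.75670382e-01, -1.11614546e-05]), 'wrist_force': array([-0.10592418, -0.64920653,  0.14442822]), 'torque': array([-0.02548994, -0.03346053, -0.00909874]), 'grip_force': 0.0, 'width': 0.08525929390963811}
side {'vertical_fov': 43.685319339739884, 'cx': 313.4729772388157, 'cy': 192.8183718980769, 'dist_coeffs': array([-0.08444566,  0.        ,  0.        ,  0.        ,  0.        ]), 'world_from_camera': array([[-0.76000563,  0.48500878, -0.43261753,  0.85344938],
       [ 0.64986645,  0.55886081, -0.51511959,  0.21515268],
       [-0.00806454, -0.67263741, -0.73992829,  0.69793682],
       [ 
[... 332 characters left out ...]
0.01977632,  0.01998581, -0.23188684],
       [-0.01714269, -0.13474097, -0.99073256,  0.89586585],
       [ 0.        ,  0.        ,  0.        ,  1.        ]])}
wrist {'vertical_fov': 70.56539096687847, 'cx': 322.1768443074338, 'cy': 206.59392176467017, 'dist_coeffs': array([-0.01914436,  0.        ,  0.        ,  0.        ,  0.        ]), 'T_tool_cam': array([[-2.01603228e-04, -9.51856816e-01, -3.06542920e-01,
         7.89678297e-02],
       [ 9.99999799e-01, -7.78401563e-06, -6.33496672e-04,
         7.80039828e-05],
       [ 6.00611990e-04, -3.06542986e-01,  9.51856626e-01,
        -1.41975831e-01],
       [ 0.00000000e+00,  0.00000000e+00,  0.00000000e+00,
         1.00000000e+00]])}
```

View pics/top0.png

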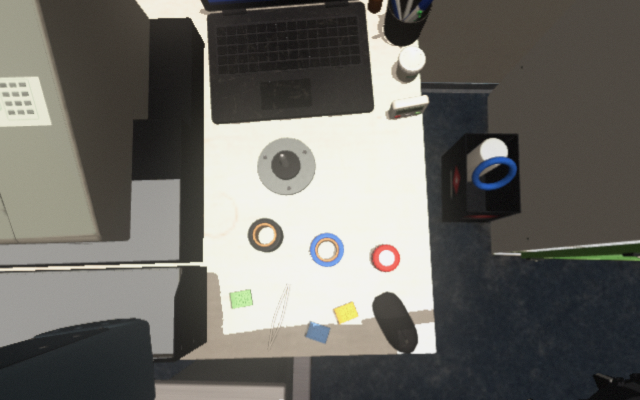

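View pics/side0.png

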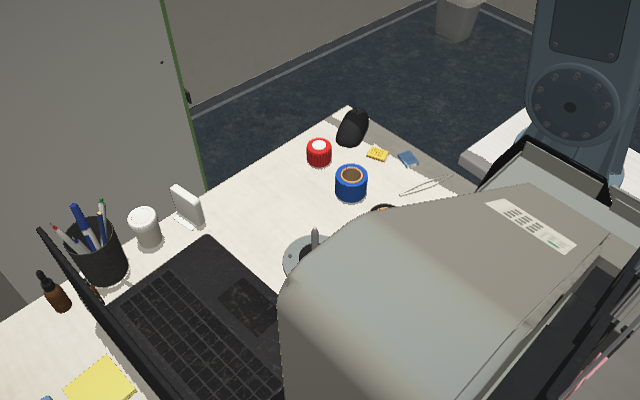

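The top view shows the stand base near (287,166), the black roll near (266,235), the blue roll near (327,250) and the red cap near (386,258). The side view shows the printer housing as a tall box left of the stand, hiding most of the black roll.

Run:
```python
from h import *
ft=np.load("top0.npy",allow_pickle=True).item(); fs=np.load("side0.npy",allow_pickle=True).item()
def blob(f,lo,hi,box,lo2=None,hi2=None):
    hsv=cv2.cvtColor(f["img"],cv2.COLOR_RGB2HSV); m=cv2.inRange(hsv,lo,hi)
    if lo2: m|=cv2.inRange(hsv,lo2,hi2)
    M=np.zeros_like(m); x0,y0,x1,y1=box; M[y0:y1,x0:x1]=m[y0:y1,x0:x1]
    c=max(cv2.findContours(M,cv2.RETR_EXTERNAL,cv2.CHAIN_APPROX_NONE)[0],key=cv2.contourArea)
    return c.reshape(-1,2)
def circ(f,c,z):
    P=onplane(f,c,z)[:,:2].astype(np.float32); (x,y),r=cv2.minEnclosingCircle(P); return np.round([x,y,r],4)
b=blob(ft,(100,100,40),(130,255,255),(295,220,360,280)); 
r=blob(ft,(0,120,60),(10,255,255),(360,230,420,285),(170,120,60),(180,255,255))
k=blob(ft,(0,0,0),(180,255,70),(240,212,290,258))
g=blob(ft,(0,0,0),(180,90,170),(245,128,330,205))
s=blob(ft,(0,0,0),(180,255,50),(260,140,310,190))
print("blue",circ(ft,b,.046),"red",circ(ft,r,.04),"black",circ(ft,k,.046),"base",circ(ft,g,.008),"seat",circ(ft,s,.02))
print("tip@.094",onplane(ft,[(281,157)],.094))
# white spot of cap
w=blob(ft,(0,0,180),(180,60,255),(376,248,397,269)); print("spot",circ(ft,w,.04), cv2.boundingRect(w))
# side
b=blob(fs,(100,100,40),(130,255,255),(325,150,380,215)); print("side blue",cv2.boundingRect(b),onplane(fs,[(351,172)],.046))
print("side cap",onplane(fs,[(319,145)],.04),"tip",onplane(fs,[(315,228)],.094))
print("corners",onplane(ft,[(205,200),(430,250),(430,105),(370,110),(212,120)],0.0))
print("printer corner", onplane(ft,[(150,10),(130,240)],.2),onplane(ft,[(150,10),(130,240)],.1), onplane(fs,[(280,295)],.2))
```

```text
Traceback (most recent call last):
ValueError: max() iterable argument is empty
```

View pics/wrist0.png

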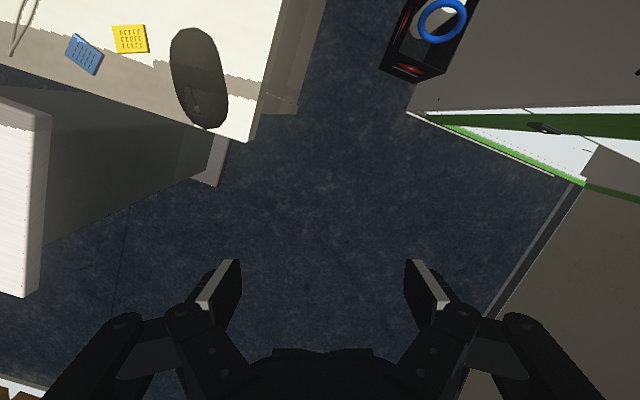

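The wrist view shows the floor and mouse only, with no target in it. I'll fix the mask that came back empty.

```bash
cat >> h.py <<'E'
def blob(f,lo,hi,box,lo2=None,hi2=None):
    hsv=cv2.cvtColor(np.ascontiguousarray(f["img"]),cv2.COLOR_RGB2HSV); m=cv2.inRange(hsv,np.array(lo),np.array(hi))
    if lo2: m|=cv2.inRange(hsv,np.array(lo2),np.array(hi2))
    M=np.zeros_like(m); x0,y0,x1,y1=box; M[y0:y1,x0:x1]=m[y0:y1,x0:x1]
    cs=cv2.findContours(M,cv2.RETR_EXTERNAL,cv2.CHAIN_APPROX_NONE)[0]
    if not cs: print("empty",hsv[(y0+y1)//2,x0:x1:4].tolist()); return np.array([[x0,y0],[x1,y1]])
    return max(cs,key=cv2.contourArea).reshape(-1,2)
def circ(f,c,z,s=None):
    P=onplane(f,c,z,s)[:,:2].astype(np.float32); (x,y),r=cv2.minEnclosingCircle(P); return np.round([x,y,r],4)
RED=((0,120,60),(10,255,255)); RED2=((170,120,60),(180,255,255)); BLUE=((100,100,40),(130,255,255))
E
python3 - <<'E'
from h import *
ft=np.load("top0.npy",allow_pickle=True).item(); fs=np.load("side0.npy",allow_pickle=True).item()
b=blob(ft,*BLUE,(295,220,360,280)); r=blob(ft,*RED,(360,230,420,285),*RED2)
k=blob(ft,(0,0,0),(180,255,80),(240,212,290,258)); g=blob(ft,(0,0,0),(180,90,170),(245,128,330,205)); s=blob(ft,(0,0,0),(180,255,60),(260,140,310,190))
for n,c,z in(("blue",b,.046),("red",r,.04),("black",k,.046),("base",g,.008),("seat",s,.02)): print(n,circ(ft,c,z),cv2.boundingRect(c))
print("tip@.094",onplane(ft,[(281,157)],.094))
w=blob(ft,(0,0,180),(180,60,255),(376,248,397,269)); print("spot",circ(ft,w,.04))
print("side blue",onplane(fs,[(351,172)],.046),"cap",onplane(fs,[(319,145)],.04),"tip",onplane(fs,[(315,228)],.094))
print("corners",onplane(ft,[(205,200),(430,250),(430,105),(370,110),(212,120)],0.0))
for z in(.1,.2,.3): print("printer",z, onplane(ft,[(150,10),(130,240)],z), onplane(fs,[(280,295)],z))
E
```

```text
empty [[30, 9, 243], [27, 10, 243], [25, 26, 120], [15, 79, 132], [17, 74, 114], [30, 12, 243], [27, 10, 244], [30, 9, 244], [26, 8, 243], [15, 97, 160], [21, 26, 100], [27, 11, 234], [30, 7, 244]]
empty [[27, 16, 175], [27, 16, 175], [27, 16, 177], [23, 25, 92], [21, 29, 88], [24, 30, 85], [21, 26, 98], [18, 27, 95], [21, 27, 93], [22, 31, 90], [25, 21, 134], [28, 17, 179], [27, 16, 178]]
blue [ 0.3897 -0.2283  0.0286] (311, 234, 32, 32)
red [ 0.3773 -0.3317  0.0243] (372, 245, 28, 27)
black [ 0.4129 -0.1197  0.0602] (240, 212, 51, 47)
base [ 0.5474 -0.1482  0.0304] (270, 149, 32, 32)
seat [ 0.5442 -0.1483  0.0663] (260, 140, 51, 51)
tip@.094 [[ 0.54182531 -0.14851437  0.094     ]]
spot [ 0.3781 -0.3334  0.0139]
side blue [[ 0.3867113  -0.23280967  0.046     ]] cap [[ 0.37856772 -0.33176144  0.04      ]] tip [[ 0.54608774 -0.14818154  0.094     ]]
corners [[ 0.4785853   0.0008203   0.        ]
 [ 0.39453388 -0.41748008  0.        ]
 [ 0.66969407 -0.41965923  0.        ]
 [ 0.65802843 -0.30571022  0.        ]
 [ 0.63316271 -0.00429211  0.        ]]
printer 0.1 [[0.79941948 0.08947604 0.1       ]
 [0.39627187 0.09491944 0.1       ]] [[ 0.66152883 -0.08732116  0.1       ]]
printer 0.2 [[0.74395665 0.04909701 0.2       ]
 [0.39146427 0.05385646 0.2       ]] [[ 0.69362596 -0.03673491  0.2       ]]
printer 0.3 [[0.68849383 0.00871798 0.3       ]
 [0.38665667 0.01279347 0.3       ]] [[0.72572309 0.01385135 0.3       ]]
```

Blue is near (0.389,-0.229), the cap near (0.378,-0.332) and the stand near (0.545,-0.148). All three are in reach and their sizes match. I'll move above the blue roll and look from there.

>>> jog_arm(steps=[1,0.03,0.05,0,0,0,0,1,0.06,0.09,0,0,0,0,1,0.08,0.13,0,0,0,0,1,0.1,0.17,0,0,0,0,1,0.12,0.2,0,0,0,0,1,0.14,0.235,0,0,0,0,1,0.16,0.27,0,0,0,0,1,0.18,0.305,0,0,0,0,1,0.182,0.307,0,0,0,0,1,0.182,0.307,0,0,0,0])

```text
time: 1.15
position: [0.3896, -0.2286, 0.2312]
eef_rot: [3.087, 0.58, -0.0]
wrist_force: [-0.3, -0.8, -0.3]
width: 0.0855
grip_force: 0.0
```

Run:
```python
from h import *
s=sense(); f=grab_frame("wrist"); save(f,"w1.png"); ft=grab_frame("top"); print(s["time"],s["position"],s["eef_rot"],s["wrist_force"])
b=blob(f,*BLUE,(0,0,640,400)); print("blue",circ(f,b,.046,s),cv2.boundingRect(b))
r=blob(f,*RED,(0,0,640,400),*RED2); print("red",circ(f,r,.04,s),cv2.boundingRect(r))
```

```text
1.15 [ 0.38961785 -0.22859605  0.23121895] [ 3.08732154e+00  5.80243113e-01 -4.00723445e-04] [-0.29892975 -0.81949322 -0.34953676]
blue [ 0.392  -0.2294  0.0293] (299, 160, 49, 48)
red [ 0.3832 -0.3272  0.0295] (373, 195, 42, 43)
```

View pics/w1.png

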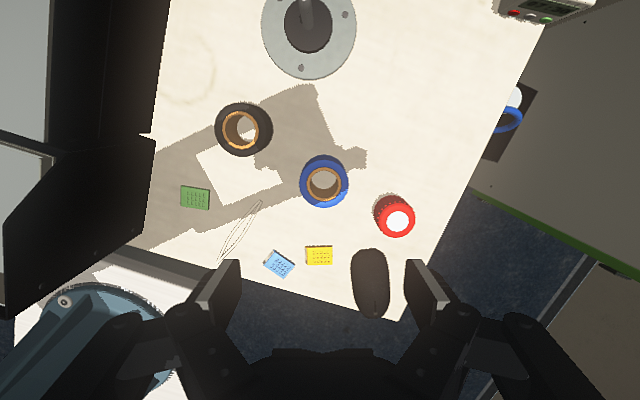

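The wrist view shows the blue roll at (323,181), the cap at (397,216) and the black roll at (243,129). The blue roll lies under the tool to within about 2 mm, so I descend and grip.

>>> jog_arm(steps=[1,0,0,-0.03,0,0,0,1,0,0,-0.06,0,0,0,1,0,0,-0.09,0,0,0,1,0,0,-0.12,0,0,0,1,0,0,-0.145,0,0,0,1,0,0,-0.17,0,0,0,1,0,0,-0.19,0,0,0,1,0,0,-0.205,0,0,0,1,0,0,-0.218,0,0,0,1,0,0,-0.218,0,0,0])

```text
time: 2.25
position: [0.3875, -0.2296, 0.0116]
eef_rot: [-3.086, -0.572, 0.004]
wrist_force: [0.4, 0.1, -0.4]
width: 0.0855
grip_force: 0.0
```

>>> jog_arm(steps=[0,0,0,0,0,0,0,0,0,0,0,0,0,0,0,0,0,0,0,0,0,0,0,0,0,0,0,0,0,0,0,0,0,0,0,0,0,0,0,0,0,0,0,0,0,0,0,0,0,0,0,0,0,0,0,0])

```text
time: 3.05
position: [0.3899, -0.2304, 0.0145]
eef_rot: [3.086, 0.576, 0.001]
wrist_force: [-2.6, -2.2, 6.9]
width: 0.0577
grip_force: 64.8
```

>>> jog_arm(steps=[0,0,0,0.01,0,0,0,0,0,0,0.025,0,0,0,0,0,0,0.045,0,0,0,0,0,0,0.065,0,0,0,0,0,0,0.085,0,0,0,0,0,0,0.105,0,0,0,0,0,0,0.125,0,0,0,0,0,0,0.14,0,0,0,0,0,0,0.14,0,0,0])

```text
time: 3.95
position: [0.3905, -0.2303, 0.1559]
eef_rot: [3.084, 0.576, 0.005]
wrist_force: [-0.3, -0.1, -1.9]
width: 0.0576
grip_force: 64.6
```

Run:
```python
from h import *
s=sense(); f=grab_frame("wrist"); save(f,"w2.png"); print(s["time"],s["position"],s["width"],s["grip_force"],s["wrist_force"])
```

```text
3.95 [ 0.3904632  -0.23025703  0.15587233] 0.057616495112887016 64.57878040149808 [-0.27092194 -0.09718562 -1.89210489]
```

View pics/w2.png

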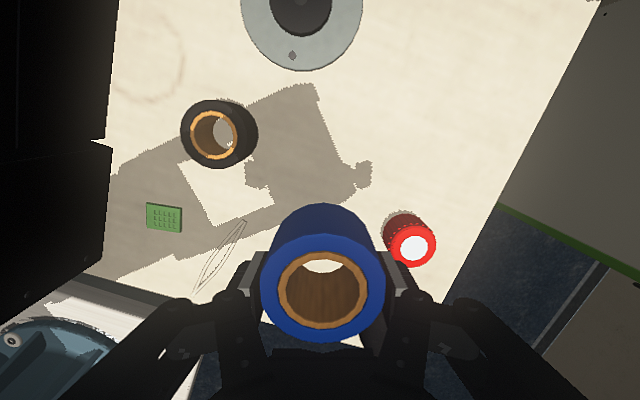

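The roll is held upright, with its bore centre near (322,288). I'll compute its offset from the TCP and re-measure the stand.

Run:
```python
from h import *
s=sense(); im=cv2.cvtColor(cv2.imread("pics/w2.png"),cv2.COLOR_BGR2RGB)
f=grab_frame("wrist")
o=blob(f,(5,100,80),(25,255,255),(265,235,380,335)); print("core top",cv2.boundingRect(o),circ(f,o,s["position"][2]+.0315,s)," tcp",s["position"])
ft=np.load("top0.npy",allow_pickle=True).item()
g=blob(ft,(0,0,0),(180,120,215),(245,128,330,205)); print("base",circ(ft,g,.008),cv2.boundingRect(g))
d=blob(ft,(0,0,0),(180,120,115),(245,128,330,205)); print("seat",circ(ft,d,.02),cv2.boundingRect(d))
b=blob(f,(0,0,0),(180,120,215),(235,0,368,75)); print("base wrist bottom arc",cv2.boundingRect(b)); 
P=onplane(f,b[b[:,1]>5],.008,s)[:,:2]; A=np.c_[2*P,np.ones(len(P))]; x=np.linalg.lstsq(A,(P**2).sum(1),rcond=None)[0]; print(x[:2],math.sqrt(x[2]+x[0]**2+x[1]**2))
```

```text
core top (278, 251, 89, 78) [ 0.3924 -0.2285  0.0208]  tcp [ 0.38979594 -0.22965695  0.15440185]
base [ 0.5449 -0.1495  0.0554] (257, 137, 59, 59)
seat [ 0.5444 -0.1492  0.0273] (272, 151, 28, 29)
base wrist bottom arc (241, 0, 124, 72)
[ 0.54557664 -0.15097374] 0.053906416610181314
```

Stand centre is (0.545,-0.150): the base radius comes out at 55 mm and the seat at 27 mm, as given. Shift needed: (0.154, 0.079).

>>> jog_arm(steps=[0,0.015,0.008,0,0,0,0,0,0.035,0.018,0,0,0,0,0,0.055,0.028,0,0,0,0,0,0.075,0.038,0,0,0,0,0,0.095,0.049,0,0,0,0,0,0.115,0.059,0,0,0,0,0,0.135,0.07,0,0,0,0,0,0.148,0.076,0,0,0,0,0,0.154,0.079,0,0,0,0,0,0.154,0.079,0,0,0,0])

```text
time: 5.05
position: [0.5432, -0.15, 0.1525]
eef_rot: [-3.087, -0.577, 0.002]
wrist_force: [-0.9, -0.1, -2.2]
width: 0.0577
grip_force: 64.6
```

Run:
```python
from h import *
s=sense(); f=grab_frame("wrist"); save(f,"w3.png"); print(s["time"],s["position"],s["width"],s["wrist_force"])
o=blob(f,(5,100,80),(25,255,255),(265,235,380,335)); print("core top",cv2.boundingRect(o),circ(f,o,s["position"][2]+.0315,s))
```

```text
5.05 [ 0.54318827 -0.14998294  0.15252589] 0.05769115899045582 [-0.8583189  -0.08983527 -2.23909176]
core top (278, 251, 89, 78) [ 0.5459 -0.1489  0.0208]
```

View pics/w3.png

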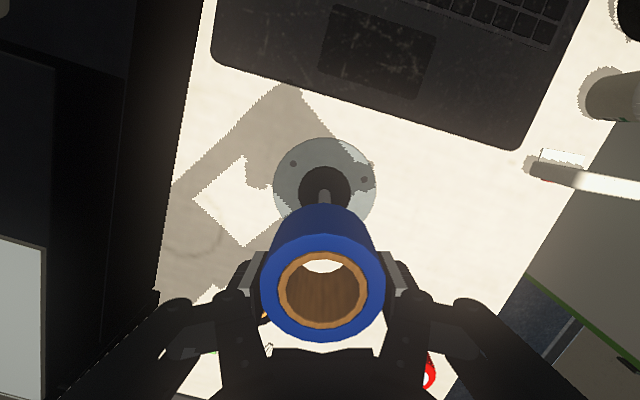

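The roll hangs over the spindle, which shows at (324,195) behind it. The bore centre (0.546,-0.149) is 1 mm off the axis. I lower it.

>>> jog_arm(steps=[0,0,0,-0.02,0,0,0,0,0,0,-0.035,0,0,0,0,0,0,-0.05,0,0,0,0,0,0,-0.065,0,0,0,0,0,0,-0.08,0,0,0,0,0,0,-0.093,0,0,0,0,0,0,-0.104,0,0,0,0,0,0,-0.112,0,0,0,0,0,0,-0.117,0,0,0,0,0,0,-0.117,0,0,0])

```text
time: 6.1
position: [0.543, -0.1502, 0.0356]
eef_rot: [-3.088, -0.576, 0.001]
wrist_force: [0.4, -0.2, -2.0]
width: 0.0577
grip_force: 64.6
```

>>> jog_arm(steps=[0,0,0,-0.001,0,0,0,1,0,0,-0.001,0,0,0,1,0,0,-0.001,0,0,0,1,0,0,-0.001,0,0,0,1,0,0,-0.001,0,0,0,1,0,0,-0.001,0,0,0,1,0,0,-0.001,0,0,0,1,0,0,-0.001,0,0,0])

```text
time: 6.9
position: [0.5433, -0.1503, 0.0353]
eef_rot: [-3.088, -0.576, 0.0]
wrist_force: [0.3, 0.6, 0.1]
width: 0.0854
grip_force: 0.0
```

>>> jog_arm(steps=[1,0,0,0.015,0,0,0,1,0,0,0.035,0,0,0,1,0,0,0.06,0,0,0,1,0,0,0.085,0,0,0,1,0,0,0.11,0,0,0,1,0,0,0.135,0,0,0,1,0,0,0.155,0,0,0,1,0,0,0.165,0,0,0])

```text
time: 7.7
position: [0.5444, -0.1508, 0.2037]
eef_rot: [3.086, 0.576, 0.006]
wrist_force: [0.6, -0.1, -0.3]
width: 0.0856
grip_force: 0.0
```

>>> jog_arm(steps=[1,-0.015,-0.02,0,0,0,0,1,-0.035,-0.04,0,0,0,0,1,-0.055,-0.06,0,0,0,0,1,-0.075,-0.08,0,0,0,0,1,-0.095,-0.1,0,0,0,0,1,-0.115,-0.125,0,0,0,0,1,-0.135,-0.15,0,0,0,0,1,-0.155,-0.17,0,0,0,0,1,-0.165,-0.182,0,0,0,0,1,-0.165,-0.182,0,0,0,0])

```text
time: 8.7
position: [0.377, -0.3336, 0.2004]
eef_rot: [3.089, 0.572, -0.001]
wrist_force: [0.3, 0.6, 0.8]
width: 0.0854
grip_force: 0.0
```

Run:
```python
from h import *
s=sense(); f=grab_frame("wrist"); t=grab_frame("top"); save(t,"t4.png"); print(s["time"],s["position"],s["eef_rot"],s["width"],s["wrist_force"])
r=blob(f,*RED,(0,0,640,400),*RED2); x,y,w,h=cv2.boundingRect(r); print("red",(x,y,w,h))
wh=blob(f,(0,0,200),(180,60,255),(x+4,y+4,x+w-4,y+h-4)); print("spot",circ(f,wh,.04,s),cv2.boundingRect(wh))
b=blob(t,*BLUE,(240,120,340,210)); print("blue top z.066",circ(t,b,.066),cv2.boundingRect(b))
r=blob(t,*RED,(360,230,420,285),*RED2); print("red top",circ(t,r,.04))
```

```text
8.7 [ 0.37696689 -0.33360737  0.2003587 ] [ 3.08912581e+00  5.71613152e-01 -7.02507402e-04] 0.08541035878996957 [0.26199679 0.57381082 0.78218639]
red (302, 162, 44, 47)
spot [ 0.3795 -0.3344  0.0137] (312, 177, 25, 24)
blue top z.066 [ 0.5431 -0.1492  0.0296] (267, 144, 33, 33)
red top [ 0.3944 -0.3194  0.0096]
```

View pics/t4.png

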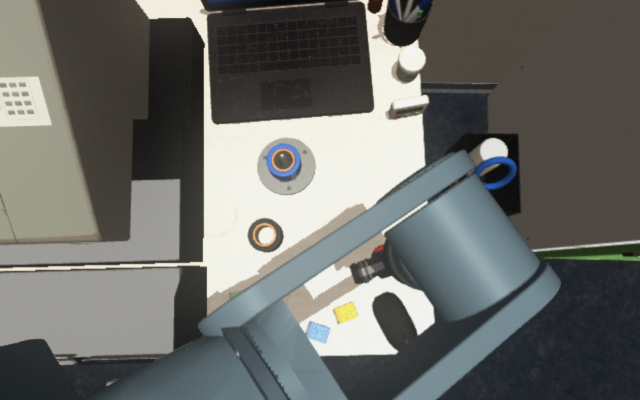

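The blue roll is seated around the spindle at (283,161) in the top view. The cap spot is at (0.3795,-0.3344), 2 mm from the tool axis. I descend and grip.

>>> jog_arm(steps=[1,0.002,0,-0.03,0,0,0,1,0.002,0,-0.06,0,0,0,1,0.002,0,-0.09,0,0,0,1,0.002,0,-0.115,0,0,0,1,0.002,0,-0.14,0,0,0,1,0.002,0,-0.16,0,0,0,1,0.002,0,-0.175,0,0,0,1,0.002,0,-0.185,0,0,0,1,0.002,0,-0.19,0,0,0,1,0.002,0,-0.19,0,0,0])

```text
time: 9.8
position: [0.3805, -0.3318, 0.01]
eef_rot: [-3.087, -0.577, 0.0]
wrist_force: [0.6, -0.3, 0.2]
width: 0.0852
grip_force: 0.0
```

>>> jog_arm(steps=[0,0,0,0,0,0,0,0,0,0,0,0,0,0,0,0,0,0,0,0,0,0,0,0,0,0,0,0,0,0,0,0,0,0,0,0,0,0,0,0,0,0,0,0,0,0,0,0,0,0,0,0,0,0,0,0])

```text
time: 10.6
position: [0.3808, -0.333, 0.0115]
eef_rot: [3.087, 0.576, 0.001]
wrist_force: [-1.4, 2.0, 6.8]
width: 0.0464
grip_force: 61.5
```

>>> jog_arm(steps=[0,0,0,0.01,0,0,0,0,0,0,0.025,0,0,0,0,0,0,0.045,0,0,0,0,0,0,0.065,0,0,0,0,0,0,0.085,0,0,0,0,0,0,0.105,0,0,0,0,0,0,0.125,0,0,0,0,0,0,0.14,0,0,0,0,0,0,0.14,0,0,0])

```text
time: 11.5
position: [0.3813, -0.3338, 0.1533]
eef_rot: [3.083, 0.575, 0.004]
wrist_force: [-0.2, 0.1, -1.0]
width: 0.0462
grip_force: 61.6
```

Run:
```python
from h import *
s=sense(); f=grab_frame("wrist"); save(f,"w5.png"); print(s["time"],s["position"],s["eef_rot"],s["width"],s["grip_force"],s["wrist_force"])
wh=blob(f,(0,0,190),(180,60,255),(290,250,355,340)); print("spot",circ(f,wh,s["position"][2]+.03,s),cv2.boundingRect(wh))
```

```text
11.5 [ 0.381337   -0.33377274  0.15329517] [3.08347837 0.57508321 0.0036079 ] 0.04621424580381326 61.560370267834514 [-0.1583826   0.13209194 -1.01711525]
spot [ 0.3808 -0.3338  0.0136] (294, 271, 58, 49)
```

View pics/w5.png

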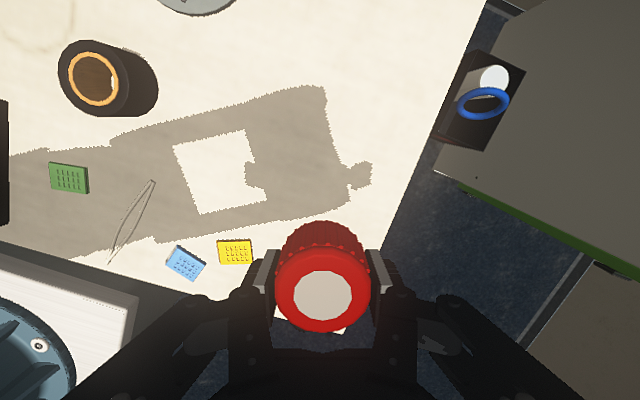

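The cap is held upright, with its spot at (323,295) lined up with the TCP. I carry it above the spindle.

>>> jog_arm(steps=[0,0.012,0.013,0,0,0,0,0,0.03,0.034,0,0,0,0,0,0.05,0.056,0,0,0,0,0,0.07,0.078,0,0,0,0,0,0.09,0.1,0,0,0,0,0,0.11,0.123,0,0,0,0,0,0.13,0.145,0,0,0,0,0,0.15,0.167,0,0,0,0,0,0.16,0.179,0,0,0,0,0,0.164,0.183,0,0,0,0])

```text
time: 12.55
position: [0.5443, -0.148, 0.1493]
eef_rot: [-3.087, -0.579, 0.002]
wrist_force: [-0.1, 0.8, -0.7]
width: 0.0461
grip_force: 61.5
```

>>> jog_arm(steps=[0,0,0,0,0,0,0,0,0,0,0,0,0,0])

```text
time: 12.75
position: [0.5436, -0.1501, 0.1499]
eef_rot: [-3.088, -0.575, 0.001]
wrist_force: [-0.7, -0.7, -0.9]
width: 0.0457
grip_force: 61.5
```

Run:
```python
from h import *
s=sense(); f=grab_frame("wrist"); print(s["time"],s["position"],s["width"],s["wrist_force"])
wh=blob(f,(0,0,190),(180,60,255),(290,250,355,340)); print("spot",circ(f,wh,s["position"][2]+.0285,s),cv2.boundingRect(wh))
b=blob(f,*BLUE,(200,0,450,400)); print("blue visible",cv2.boundingRect(b))
```

```text
12.75 [ 0.54360571 -0.15005214  0.1499469 ] 0.04572723470607195 [-0.70960745 -0.74047152 -0.89414055]
spot [ 0.5422 -0.1506  0.0137] (294, 271, 58, 49)
blue visible (289, 168, 69, 62)
```

>>> jog_arm(steps=[0,0.001,0,-0.01,0,0,0,0,0.001,0,-0.02,0,0,0,0,0.001,0,-0.03,0,0,0,0,0.001,0,-0.04,0,0,0,0,0.001,0,-0.05,0,0,0,0,0.001,0,-0.058,0,0,0,0,0.001,0,-0.065,0,0,0,0,0.001,0,-0.069,0,0,0,0,0.001,0,-0.072,0,0,0,0,0.001,0,-0.072,0,0,0])

```text
time: 13.8
position: [0.5452, -0.1493, 0.078]
eef_rot: [-3.088, -0.576, 0.0]
wrist_force: [-0.9, 0.7, -0.9]
width: 0.0461
grip_force: 61.5
```

>>> jog_arm(steps=[0,0,0,-0.001,0,0,0,1,0,0,-0.001,0,0,0,1,0,0,-0.001,0,0,0,1,0,0,-0.001,0,0,0,1,0,0,-0.001,0,0,0,1,0,0,-0.001,0,0,0,1,0,0,-0.001,0,0,0,1,0,0,-0.001,0,0,0])

```text
time: 14.6
position: [0.5453, -0.1494, 0.0773]
eef_rot: [3.088, 0.576, -0.0]
wrist_force: [-0.3, -0.2, 0.7]
width: 0.0853
grip_force: 0.0
```

>>> jog_arm(steps=[1,0,0,0.01,0,0,0,1,0,0,0.03,0,0,0,1,0,0,0.055,0,0,0,1,0,0,0.08,0,0,0,1,0,0,0.105,0,0,0,1,0,0,0.12,0,0,0,1,-0.02,-0.02,0.13,0,0,0,1,-0.05,-0.05,0.13,0,0,0,1,-0.08,-0.085,0.13,0,0,0,1,-0.1,-0.11,0.13,0,0,0])

```text
time: 15.6
position: [0.4436, -0.2606, 0.2076]
eef_rot: [3.088, 0.576, -0.001]
wrist_force: [-0.2, -0.5, -1.1]
width: 0.0852
grip_force: 0.0
```

>>> jog_arm(steps=[1,-0.02,-0.025,0,0,0,0,1,-0.03,-0.04,0,0,0,0,1,-0.03,-0.04,0,0,0,0])

```text
time: 15.9
position: [0.414, -0.3011, 0.2075]
eef_rot: [3.089, 0.571, -0.0]
wrist_force: [0.8, 0.4, 0.0]
width: 0.0855
grip_force: 0.0
```

Run:
```python
from h import *
s=sense(); t=grab_frame("top"); fs=grab_frame("side"); save(fs,"s6.png"); print(s["time"],s["position"],s["width"],s["wrist_force"])
r=blob(t,*RED,(240,120,340,210),*RED2); print("cap z.106",circ(t,r,.106),cv2.boundingRect(r))
b=blob(t,*BLUE,(240,120,340,210)); print("blue z.066",circ(t,b,.066))
k0=np.load("top0.npy",allow_pickle=True).item()
for q in(k0,t): print("black",circ(q,blob(q,(0,0,0),(180,140,150),(238,208,292,262)),.046))
```

```text
15.9 [ 0.41403313 -0.30110585  0.20749351] 0.08548613430821181 [0.79697796 0.42285551 0.04584627]
cap z.106 [ 0.5394 -0.1507  0.0258] (267, 142, 29, 30)
blue z.066 [ 0.5417 -0.1499  0.0292]
black [ 0.4124 -0.1206  0.0311]
black [ 0.4102 -0.1196  0.0629]
```

View pics/s6.png

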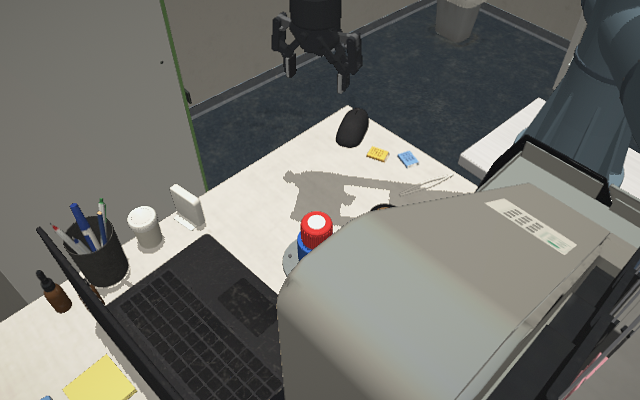

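The side view shows the cap flat on the blue roll at (316,228). The gripper is open and clear of everything. The black roll's second top-view outline took in the arm's shadow, so it isn't a usable reading, but the arm never came near that roll. I hand in.

```bash
python3 -c "
from rig import sign_off
print(sign_off())"
```

```text
the job is handed in; nothing more can be done
None
```

The job is handed in at about 16 s, with no verdict returned: the blue roll is down on its seat, the red cap sits flat on top of it, the black roll was not touched, and the gripper is open and clear.

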